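# Reassemble the topping pump and snap its cap on

### The job

Put the washed topping pump back together: stand the plunger upright in the bore of the pump barrel, piston end down and fully home, and let go of it. Then set the bell cap over it and press it down on the neck until it clicks, keep pressing after the click until the cap sits flush on the barrel's shoulder, and finish while still pressing it down firmly, without letting go. Leave the parfait glass, the disher and the tongs alone.

Things in the scene. Friction and masses are not known exactly. Their poses are not given: they have to be found in the camera images.
- pump: steel pump barrel fixed upright on the counter: foot 100 mm across, 12 mm high; shoulder 60 mm across, its flat top 40 mm above the counter; hollow neck (the stud) 31 mm across, its top at 66 mm, with a round bore 21 mm across and 54 mm deep. Four sprung balls stick out 4.5 mm around the neck, centres at 50 mm (see seat). Origin: centre of the foot's underside, on the counter; z up the bore
- mouth (a point): centre of the bore's mouth, at the top of the neck, 66 mm above the counter, on the bore axis
- seat (a point): point on the bore axis level with the shoulder's top, 40 mm above the counter, where the cap's rim comes to rest. Pressing on, the lip pushes the balls in while the rim is 14 to 9 mm above this point (peak 6 to 12 N); then the push falls off to about 1 N. That is not yet home: press on; from 5 mm above, the balls spring out over the lip and pull the cap down (up to 8 N) to a hard stop here
- bore_floor (a point): centre of the bore's flat floor, 12 mm above the counter, where the plunger's foot comes to rest
- plunger: loose steel plunger, round, 80 mm tall, about 90 g, standing upright on the counter: piston 18 mm across over the lowest 26 mm (foot chamfered), stem 10 mm across, grip head 18 mm across over the top 24 mm. Fully home it stands 26 mm out of the neck. Origin: centre of its foot; z up to the head
- cap: loose aluminium bell cap, 88 mm tall, about 120 g, standing open end down: skirt 50 mm across, 60 mm high, flat closed top; on it a grip knob 26 mm across, 28 mm high. Inward lip at the rim 6 mm high, opening 35 mm; above it 42 mm inside, up to 56 mm from the rim (covers the plunger). Pressing home with 8 to 20 N is right. Origin: centre of the rim's underside; z up to the knob
- parfait: bystander: clear glass parfait cup, 150 mm tall, 72 mm across the rim, standing; origin under its foot
- disher: bystander: ice cream disher lying on the counter, about 240 mm long, bowl 58 mm across at its +x end; origin near its middle, on the counter
- tongs: bystander: chrome serving tongs lying on the counter, about 210 mm long along its x and 55 mm wide; origin near the middle, on the counter
Not all that is in view belongs to the job. Several things have the shape of the cap; the one meant has the colours described above.

How it is judged:
On the way, in this order (a step that is already met when the one before it is completed fails the run):
1. the plunger stands in the bore, foot on its floor, upright and let go (z of plunger in the frame of bore_floor below 0.003 m and horizontal distance between plunger and bore_floor below 0.004 m and angle between plunger's own z axis and vertical below 0.12 rad and contact force between the fingers and plunger below 0.1 N), for 0.2 s.
2. the cap has clicked past the balls, sits on the shoulder and is kept pressed for half a second (z of cap in the frame of seat below 0.002 m and horizontal distance between cap and seat below 0.004 m and contact force between cap and pump above 4 N), for 0.5 s.
At the end, for the whole second after the job is handed in: Plunger in the bore: within 3 mm of its floor, 4 mm of the axis, 0.12 rad of upright. Cap clicked on: rim within 2 mm of the shoulder, 4 mm of the axis, tilt under 0.06 rad, still; the fingers touch it and presses it onto the barrel with over 4 N through the last second (all of step 2 and z of cap in the frame of seat above -0.003 m and angle between cap's own z axis and vertical below 0.06 rad and contact force between the fingers and cap above 1 N and linear speed of cap below 0.01 m/s and z of plunger in the frame of bore_floor below 0.003 m and horizontal distance between plunger and bore_floor below 0.004 m and angle between plunger's own z axis and vertical below 0.12 rad); the arm keeps its last pose, push and grip.
It fails at once if the parfait glass is moved more than 20 mm or tipped (distance of parfait from where it was at the start of the episode above 0.02 m or angle between parfait's own z axis and vertical above 0.2 rad).
It fails at once if the disher is moved more than 20 mm (distance of disher from where it was at the start of the episode above 0.02 m).
It fails at once if the tongs are moved more than 20 mm (distance of tongs from where it was at the start of the episode above 0.02 m).
It also fails if it takes over 69 s, if anything falls off the work surface, if the arm or the gripper's body presses on something with over 40 N, if the wrist force passes 120 N, or if a joint passes its speed limit or range.

### The arm

A 7-joint arm with a two-finger parallel gripper is mounted at the origin on the work surface. World frame = base frame: x ahead of the robot, y to its left, z up, the work surface at z = 0. Lengths are in m, angles in rad, forces in N, time in s.
With the tool pointing down it reaches from about 0.4 to 0.9 m from the base axis. Payload 5.6 kg.
Tool frame: the origin (TCP) lies midway between the tips of the shut fingers; the grasp point (between the pads) lies 19 mm behind it; z points along the fingers, y is the line along which they close (so a half turn about z gives the same grasp; the last joint's range is limited). The gripper opens to 92 mm and grips with 3 to 60 N. Pads are 20 mm wide; open, the fingers measure 128 mm over their backs; the gripper's body (75 mm by 189 mm) begins 69 mm behind the grasp point.
Start: joints at [-1.313, 0.468, -0.012, 1.603, 0.006, 1.071, -0.056], TCP at [0.193, 0.621, 0.179] pointing down, gripper open.
Joint ranges: [-2.53, 2.53], [-0.31, 2.02], [-1.57, 1.55], [0.28, 2.44], [-1.29, 4.43], [0.15, 1.84], [-2.92, 2.92]. Speed limits (rad/s): [2.57, 2.57, 3.14, 3.14, 3.14, 3.14, 3.14].

### API

Orientations are given as a unit quaternion [w, x, y, z].
In Python, from cell import * gives the robot as it stands. The module is installed in compiled form; this text tells all that it offers.
- The arm moves only by the shell command python3 -m jog 'ROWS' [FORCE]. ROWS is text: rows parted by semicolons, each of 7 numbers parted by spaces: the turn, a rotation vector about the tool's x, y, z normalised to -1 to 1, where 1 is 0.08 rad, then the shift along the tool's x, y, z normalised to -1 to 1, where 1 is 0.025 m, then the opening, from -1 (shut) to 1 (fully open). In form: wx wy wz tx ty tz grip; .... A call has 1 to 10 rows; each row shifts and turns the commanded pose from where the row before left it, along the tool's axes as they then stand; what a row does not reach is not made up. A row lasts 1/12 s, in which the tool goes at most 41.7 mm and 7.16 degrees, less where a joint would pass 70% of its speed; a pose out of reach is approached as far as the arm can. A call with a number of a shift or a turn outside -1 to 1 is refused whole. A call with a gripper value outside its range is refused whole. The fingers move at their own pace and stop on an object; FORCE is the grip in N (left out, the last holds). Time passes only in rows, so rows that do not move let the fingers close. It gives the time, the measured TCP pose, the force, the opening and the grip force at its end, in the units of the state.
- state(): the state, without advancing time (a new reading comes with each control period).
- camera(name): name is "scene" or "top"; returns (picture, depth): 420x560x3 uint8, red, green, blue; 420x560 float32, m along the optical axis (not along the pixel's ray), 0 where there is no reading.
- camera_params(name): a dict with "vfov" (degrees; the focal length in pixels is half the picture's height over the tangent of half this angle, whatever the lens; pixels are square), "cx", "cy" (the principal point, pixels), "eye" and "rotation" of the camera in the world. Camera axes: x right, y down, z forward; pixel columns grow to the right and rows downward; lengths in m; the calibration is good to about 2 mm. A picture is of the moment at which its call begins. camera_params takes no time and is no camera call.
- sign_off(): hands the job in; it is judged then, once.
The state is a dict: "clock": time; "qpos": joint angles; "qd": joint speeds; "joint_torque": joint torques, N m; "eef_pos": TCP position; "orientation": TCP orientation; "ft_force": force on the tool from outside, world axes, zero at the start; "moment": the same for the moment, N m; "grip_width": finger opening in m; "grasp_force": force on a finger pad.
Only numpy, scipy, OpenCV 4.12 (cv2) and the standard library are available. Lean on these libraries where they do the work, as an engineer would, in place of code of your own. Each camera call takes 0.05 s, during which the arm holds its last target. There are 200 camera calls.

## Working session

There is one attempt and no reset: what is moved stays moved. The work goes in short steps, Python scripts to look and compute and a shell command to move; the robot and the scene stay as the last step left them, time stands still between calls to the robot, and variables do not carry over. Pictures are saved under pics/ and viewed, at most 10 in all, crops included, and the job is handed in when it is done.

```bash
mkdir -p pics
cat > h.py <<'E'
from cell import *
import numpy as np, cv2
def K(n):
    p=camera_params(n); return 210/np.tan(np.radians(p['vfov'])/2),p['cx'],p['cy'],np.array(p['eye']),np.array(p['rotation'])
def cloud(n,d):
    f,cx,cy,e,R=K(n); v,u=np.mgrid[:420,:560]
    return np.stack([(u-cx)/f*d,(v-cy)/f*d,d],-1)@R.T+e
def save(n,img): cv2.imwrite('pics/'+n,img[:,:,::-1])
E
python3 - <<'E'
from h import *
for n in("scene","top"):
    r,d=camera(n); save(n+'0.png',r); print(camera_params(n)); np.savez(n+'0.npz',r=r,d=d)
print(state())
E
```

```text
{'vfov': 44.33607733297735, 'cx': 271.54354691893855, 'cy': 209.02184994318515, 'eye': array([ 1.12709232, -0.67957641,  0.70854764]), 'rotation': array([-0.42507224,  0.83807999,  0.31007456, -0.14418492])}
{'vfov': 55.29241767520462, 'cx': 278.6937138189909, 'cy': 206.62965344696173, 'eye': array([ 5.15901911e-01, -6.12986356e-04,  1.08840146e+00]), 'rotation': array([-0.03901373,  0.70884928, -0.70321511,  0.0387187 ])}
{'clock': 0.1, 'qpos': array([-1.3130082 ,  0.46828494, -0.01158642,  1.60347694,  0.00600206,
        1.07139307, -0.05632837]), 'qd': array([ 0.00086598, -0.0022256 ,  0.00137232, -0.00270912, -0.00048669,
       -0.00155762,  0.00013281]), 'joint_torque': array([ 5.07829227e-04, -5.21645594e+01, -1.28806112e-02, -2.44367552e+01,
       -5.68407867e-02,  1.41283273e-02,  6.70691475e-05]), 'eef_pos': array([0.19249267, 0.62026986, 0.17856094]), 'orientation': array([-5.43180547e-05,  1.49880501e-01,  9.88703824e-01, -7.62155103e-04]), 'ft_force': array([ 0.01460291, -0.02408917,  0.01970541]), 'moment': array([-0.01911717,  0.00353153, -0.02551875]), 'grasp_force': 0.0, 'grip_width': 0.09143976460560857}
```

View pics/scene0.png

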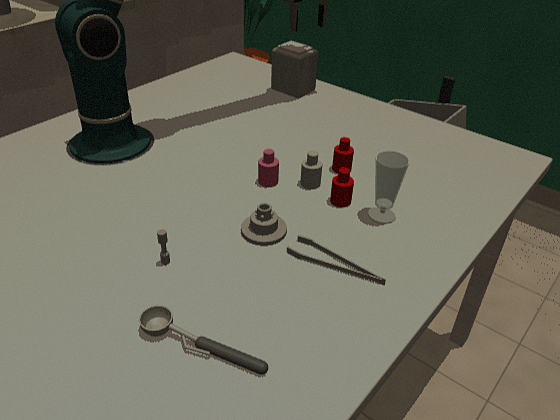

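View pics/top0.png

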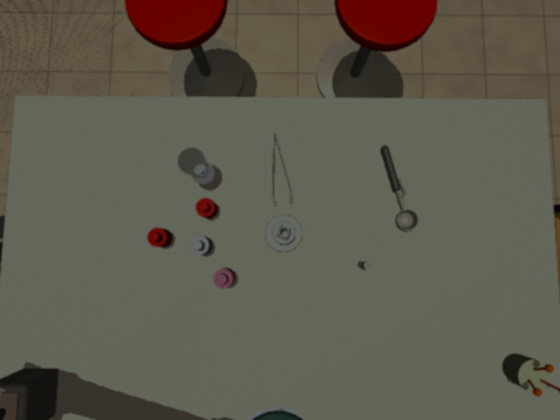

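Cap candidates in the scene view are pink (268,168), grey (311,171), red (343,155) and red (342,187). The cap is aluminium, so I choose the grey one, which is at (201,245) in the top view. The barrel is at top (284,233) and the plunger at (362,265). Next I'll measure these and take one close crop to check the choice.

```bash
cat >> h.py <<'E'
from scipy.spatial.transform import Rotation as Ro
def K(n):
    p=camera_params(n); q=p['rotation']
    return 210/np.tan(np.radians(p['vfov'])/2),p['cx'],p['cy'],np.array(p['eye']),Ro.from_quat([q[1],q[2],q[3],q[0]]).as_matrix()
def circ(P,z0,z1,c,r):
    m=(P[...,2]>z0)&(P[...,2]<z1)&(np.hypot(P[...,0]-c[0],P[...,1]-c[1])<r)
    q=P[m][:,:2].astype(np.float32)
    if len(q)<3: return None
    (a,b),R=cv2.minEnclosingCircle(q); return np.round([a,b,R,len(q),*q.mean(0),P[m][:,2].mean()],4)
E
python3 - <<'E'
from h import *
T=np.load('top0.npz'); S=np.load('scene0.npz')
PT=cloud('top',T['d']); PS=cloud('scene',S['d'])
print('table z',PT[300,330],PS[300,330])
for n,(u,v),bands in [('pump',(284,233),[(.006,.018,.06),(.034,.046,.04),(.058,.074,.03)]),('plunger',(362,265),[(.06,.09,.03),(.005,.09,.03)]),
  ('cap',(201,245),[(.05,.068,.04),(.08,.096,.03)]),('pink',(224,279),[(.08,.096,.03)]),('red1',(206,208),[(.08,.096,.03)]),('red2',(159,238),[(.08,.096,.03)]),('glass',(204,175),[(.1,.17,.06)])]:
    c=PT[v,u]; print(n,c.round(3))
    for b in bands: print('  ',b,'T',circ(PT,*b[:2],c,b[2]),'S',circ(PS,*b[:2],c,b[2]))
a=cv2.resize(S['r'][120:270,140:420],None,fx=2.8,fy=2.8,interpolation=2); save('crop.png',a)
E
```

```text
table z [ 0.38743422 -0.13787584  0.0032852 ] [ 7.91586277e-01 -8.50889225e-02 -5.46452073e-04]
pump [ 0.564 -0.014  0.015]
   (0.006, 0.018, 0.06) T [ 5.648e-01 -1.230e-02  5.030e-02  7.130e+02  5.636e-01 -1.200e-02
  1.220e-02] S [ 5.651e-01 -1.530e-02  5.140e-02  6.230e+02  5.777e-01 -2.750e-02
  1.110e-02]
   (0.034, 0.046, 0.04) T [ 5.645e-01 -1.180e-02  2.990e-02  2.730e+02  5.640e-01 -1.180e-02
  4.020e-02] S [ 5.689e-01 -1.300e-02  3.230e-02  2.790e+02  5.730e-01 -2.150e-02
  3.890e-02]
   (0.058, 0.074, 0.03) T [ 5.640e-01 -1.260e-02  1.550e-02  6.200e+01  5.644e-01 -1.240e-02
  6.580e-02] S [ 5.651e-01 -1.360e-02  1.760e-02  1.150e+02  5.669e-01 -1.520e-02
  6.310e-02]
plunger [ 0.482 -0.211  0.069]
   (0.06, 0.09, 0.03) T [ 4.837e-01 -2.190e-01  9.200e-03  5.000e+01  4.831e-01 -2.180e-01
  7.860e-02] S [ 4.857e-01 -2.197e-01  1.010e-02  1.140e+02  4.875e-01 -2.225e-01
  7.270e-02]
   (0.005, 0.09, 0.03) T [ 4.752e-01 -2.123e-01  2.360e-02  8.200e+01  4.830e-01 -2.162e-01
  5.600e-02] S [ 4.855e-01 -2.198e-01  1.020e-02  2.710e+02  4.878e-01 -2.229e-01
  4.680e-02]
cap [0.5
[... 440 characters left out ...]
.100e+01 4.467e-01 1.406e-01 8.760e-02] S [4.470e-01 1.399e-01 1.490e-02 6.800e+01 4.504e-01 1.376e-01 8.590e-02]
red1 [0.622 0.183 0.087]
   (0.08, 0.096, 0.03) T [6.273e-01 1.914e-01 1.310e-02 8.400e+01 6.274e-01 1.912e-01 8.780e-02] S [6.297e-01 1.896e-01 1.410e-02 8.100e+01 6.310e-01 1.874e-01 8.540e-02]
red2 [0.546 0.3   0.078]
   (0.08, 0.096, 0.03) T [5.498e-01 3.125e-01 1.280e-02 8.900e+01 5.493e-01 3.117e-01 8.760e-02] S [5.508e-01 3.080e-01 1.450e-02 6.100e+01 5.528e-01 3.080e-01 8.540e-02]
glass [0.71  0.195 0.062]
   (0.1, 0.17, 0.06) T [7.291e-01 2.104e-01 3.650e-02 4.490e+02 7.356e-01 2.169e-01 1.324e-01] S [7.315e-01 2.096e-01 3.900e-02 9.980e+02 7.319e-01 2.060e-01 1.302e-01]
```

View pics/crop.png

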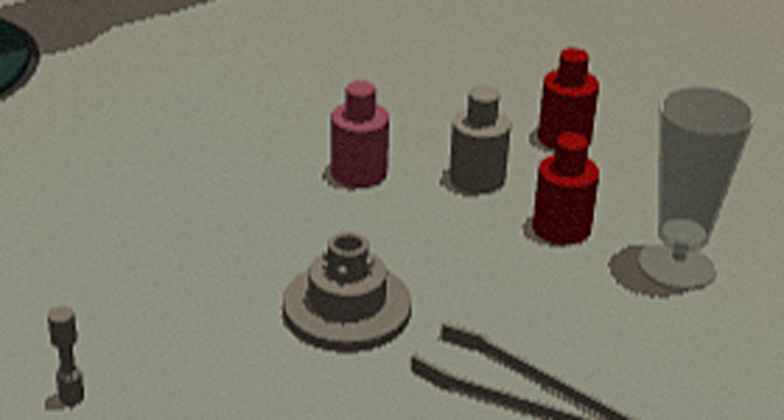

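The crop confirms the grey cap at crop (480,140), between the pink one at (360,135) and the two red ones at (570,90) and (565,190). The positions fit the stated sizes:

| Part | x (m) | y (m) |
|---|---|---|
| pump | 0.5645 | -0.0125 |
| plunger | 0.484 | -0.219 |
| cap | 0.530 | 0.2035 |

The current yaw suits all of the grasps.

```bash
cat > go.py <<'E'
import sys; from h import *
# print remaining shift (units of 25 mm) and turn (units of .08) to x y z with the start yaw
s=state(); q=s['orientation']; R=Ro.from_quat([q[1],q[2],q[3],q[0]])
d=np.array(list(map(float,sys.argv[1:4])))-s['eef_pos']
R0=Ro.from_quat([.14988,.98870,0,0])
print('shift',(R.inv().apply(d)/.025).round(2),'turn',((R.inv()*R0).as_rotvec()/.08).round(2),'pos',s['eef_pos'].round(4),'F',s['ft_force'].round(2),'w',round(s['grip_width'],4),'g',round(s['grasp_force'],1),'t',round(s['clock'],2))
E
python3 -m jog '0 0 0 -.74 -1 0 .2;0 0 0 -.74 -1 0 .2;0 0 0 -.74 -1 0 .2;0 0 0 -.74 -1 0 .2;0 0 0 -.74 -1 0 .2;0 0 0 -.74 -1 0 .2;0 0 0 -.74 -1 0 .2;0 0 0 -.74 -1 0 .2;0 0 0 -.74 -1 0 .2;0 0 0 -.74 -1 0 .2' 20
python3 go.py .484 -.219 .15
```

```text
clock: 0.93
eef_pos: [0.2953, 0.3255, 0.1792]
orientation: [-0.0, 0.15, 0.989, -0.0]
ft_force: [0.3, 0.0, 0.2]
grip_width: 0.0553
grasp_force: 0.0
shift [-13.66 -18.57   1.17] turn [-0. -0.  0.] pos [0.2953 0.3255 0.1792] F [0.3  0.02 0.24] w 0.0553 g 0.0 t 0.93
```

```bash
python3 -m jog '0 0 0 -1 -1 0 .2;0 0 0 -1 -1 0 .2;0 0 0 -1 -1 0 .2;0 0 0 -1 -1 0 .2;0 0 0 -1 -1 0 .2;0 0 0 -1 -1 0 .2;0 0 0 -1 -1 0 .2;0 0 0 -1 -1 0 .2;0 0 0 -.8 -1 0 .2;0 0 0 -.8 -1 0 .2' 20 >/dev/null
python3 -m jog '0 0 0 -.6 -1 0 .2;0 0 0 -.6 -1 0 .2;0 0 0 -.6 -1 0 .2;0 0 0 -.6 -1 0 .2;0 0 0 -.5 -1 0 .2;0 0 0 -.4 -1 0 .2;0 0 0 0 -1 0 .2;0 0 0 0 -.5 0 .2;0 0 0 0 0 0 .2;0 0 0 0 0 0 .2' 20 >/dev/null
python3 go.py .484 -.219 .15
```

```text
shift [-0.8  -1.13  1.16] turn [ 0.   -0.01 -0.02] pos [ 0.4733 -0.1862  0.1791] F [ 0.33  0.37 -0.48] w 0.055 g 0.0 t 2.6
```

```bash
python3 -m jog '0 0 0 -.8 -1 .5 .2;0 0 0 0 -.13 .9 .2;0 0 0 0 0 .9 .2;0 0 0 0 0 0 .2;0 0 0 0 0 0 .2' 20 >/dev/null
python3 go.py .484 -.219 .058
python3 - <<'E'
from h import *
r,d=camera('scene'); save('s1.png',cv2.resize(r[150:300,90:290],None,fx=3,fy=3))
E
```

```text
shift [-0.03 -0.06  2.53] turn [ 0.   -0.04  0.03] pos [ 0.484  -0.2173  0.1211] F [ 0.09 -0.31  0.51] w 0.0549 g 0.0 t 3.02
```

View pics/s1.png

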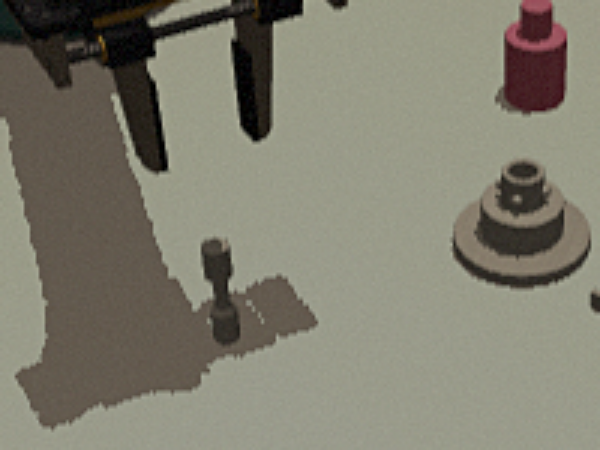

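The fingertips (155,170) and (260,135) look higher than expected over the plunger head (215,243). I'll check that with the depth image.

```bash
python3 - <<'E'
from h import *
for n in('scene','top'):
    r,d=camera(n); P=cloud(n,d)
    m=(np.hypot(P[...,0]-.484,P[...,1]+.219)<.08)&(P[...,2]>.09)&(P[...,2]<.2); q=P[m]
    print(n,len(q), q[:,2].min() if len(q) else '')
    for z in np.arange(.1,.2,.01):
        k=q[(q[:,2]>=z)&(q[:,2]<z+.01)]
        for s in(-1,1):
            kk=k[s*((k[:,0]-.484)*.296+(k[:,1]+.219)*.955)>0]
            if len(kk): print(round(z,3),s,len(kk),kk.mean(0).round(4))
E
python3 go.py .484 -.219 .058
```

```text
scene 420 0.1554879293523731
0.15 -1 8 [ 0.4841 -0.2519  0.1574]
0.15 1 14 [ 0.5004 -0.1902  0.1582]
0.16 -1 43 [ 0.4823 -0.2546  0.1651]
0.16 1 42 [ 0.5005 -0.1906  0.1652]
0.17 -1 47 [ 0.4828 -0.2551  0.1753]
0.17 1 49 [ 0.5001 -0.1896  0.1748]
0.18 -1 48 [ 0.4822 -0.256   0.1851]
0.18 1 56 [ 0.5019 -0.1891  0.1852]
0.19 -1 53 [ 0.4826 -0.2561  0.1949]
0.19 1 60 [ 0.5016 -0.1888  0.1952]
top 0 
shift [ 0.06 -0.04  2.61] turn [0.01 0.03 0.02] pos [ 0.4855 -0.2186  0.1232] F [0.29 0.21 0.13] w 0.0553 g 0.0 t 3.17
```

```bash
cat > tip.py <<'E'
from h import *
s=state(); c=s['eef_pos']; r,d=camera('scene'); P=cloud('scene',d); save('s2.png',cv2.resize(r[100:300,60:330],None,fx=2.5,fy=2.5))
q=P[(np.hypot(P[...,0]-c[0],P[...,1]-c[1])<.06)&(P[...,2]>.09)&(P[...,2]<.2)]
print(s['grip_width'],c,'tip z',np.sort(q[:,2])[:8].round(3))
k=q[q[:,2]<q[:,2].min()+.02]; print(k.mean(0), k.min(0),k.max(0))
E
python3 -m jog '0 0 0 0 0 0 -.9;0 0 0 0 0 0 -.9;0 0 0 0 0 0 -.9;0 0 0 0 0 0 -.9;0 0 0 0 0 0 -.9;0 0 0 0 0 0 -.9' 20 >/dev/null; python3 tip.py
```

```text
0.017206571138565847 [ 0.48435378 -0.21914132  0.1220005 ] tip z [0.156 0.156 0.157 0.157 0.157 0.157 0.157 0.158]
[ 0.49093626 -0.22291914  0.16654928] [ 0.47072629 -0.24382428  0.15556245] [ 0.50217878 -0.20115659  0.17542413]
```

View pics/s2.png

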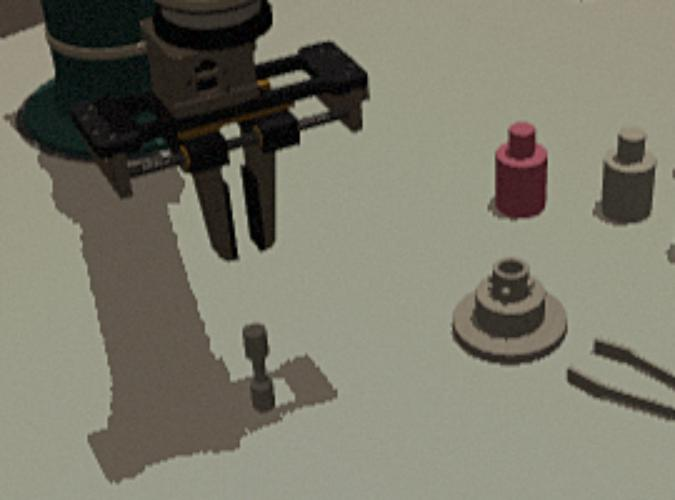

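The fingertips at (235,258) and (265,245) sit about 34 mm above the reported TCP. I'll open, go down part of the way and measure again, to see whether the offset is constant.

```bash
python3 -m jog '0 0 0 0 0 0 .2;0 0 0 0 0 0 .2;0 0 0 0 0 0 .2;0 0 0 0 0 0 .2;0 0 0 0 0 .6 .2;0 0 0 0 0 .6 .2;0 0 0 0 0 .6 .2;0 0 0 0 0 .6 .2;0 0 0 0 0 0 .2;0 0 0 0 0 0 .2' 20 >/dev/null; sed -i 's/>.09)/>.083)/' tip.py; python3 tip.py;python3 go.py .484 -.219 .058
```

```text
0.05507107426136887 [ 0.48380158 -0.2191092   0.06152678] tip z [0.095 0.096 0.096 0.097 0.097 0.097 0.097 0.097]
[ 0.490842   -0.22215664  0.10602701] [ 0.46575924 -0.26208925  0.09526443] [ 0.50661242 -0.18403754  0.11496927]
shift [0.02 0.01 0.17] turn [-0.  0. -0.] pos [ 0.4845 -0.2194  0.0622] F [0.18 0.06 1.21] w 0.0551 g 0.0 t 4.6
```

The offset is constant: tip z = reading + 0.034. I'll descend to a reading of 0.024 and grip.

```bash
python3 -m jog '0 0 0 0 0 .5 .2;0 0 0 0 0 .5 .2;0 0 0 0 0 .5 .2;0 0 0 0 0 0 .2;0 0 0 0 0 0 -1;0 0 0 0 0 0 -1;0 0 0 0 0 0 -1;0 0 0 0 0 0 -1;0 0 0 0 0 0 -1;0 0 0 0 0 0 -1' 20; python3 go.py .484 -.219 .15
python3 - <<'E'
from h import *
r,d=camera('scene'); save('s3.png',cv2.resize(r[180:290,100:250],None,fx=4,fy=4))
E
```

```text
clock: 5.43
eef_pos: [0.4846, -0.2192, 0.0247]
orientation: [0.0, 0.15, 0.989, -0.0]
ft_force: [-1.2, -0.4, -0.2]
grip_width: 0.0172
grasp_force: 5.3
shift [ 0.02 -0.   -5.01] turn [0.   0.01 0.  ] pos [ 0.4846 -0.2192  0.0247] F [-1.21 -0.39 -0.19] w 0.0172 g 5.3 t 5.43
```

View pics/s3.png

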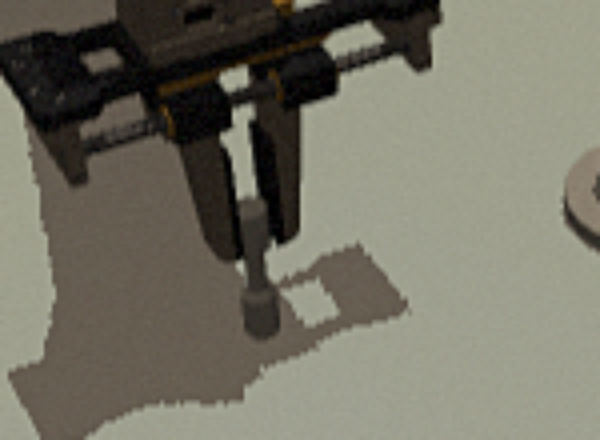

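The head at (250,210) is between the pads and the piston is still standing below at (260,315). Lifting.

```bash
python3 -m jog '0 0 0 0 0 0 -1;0 0 0 0 0 0 -1;0 0 0 0 0 -.3 -1;0 0 0 0 0 -.7 -1;0 0 0 0 0 -1 -1;0 0 0 0 0 -1 -1;0 0 0 0 0 -.8 -1;0 0 0 0 0 -.3 -1;0 0 0 0 0 0 -1' 20; python3 go.py .5645 -.0125 .13
```

```text
clock: 6.23
eef_pos: [0.4855, -0.2194, 0.1287]
orientation: [0.002, 0.15, 0.989, 0.0]
ft_force: [-0.3, 0.2, -1.2]
grip_width: 0.0171
grasp_force: 20.0
shift [-0.57  8.84 -0.04] turn [0.01 0.05 0.  ] pos [ 0.4855 -0.2194  0.1287] F [-0.25  0.22 -1.19] w 0.0171 g 20.0 t 6.23
```

```bash
python3 -m jog '0 0 0 0 .5 0 -1;0 0 0 0 1 0 -1;0 0 0 -.1 1 0 -1;0 0 0 -.1 1 0 -1;0 0 0 -.1 1 0 -1;0 0 0 -.1 1 0 -1;0 0 0 -.1 1 0 -1;0 0 0 -.07 1 0 -1;0 0 0 0 .9 0 -1;0 0 0 0 .4 0 -1' 20 >/dev/null;python3 -m jog '0 0 0 0 0 .3 -1;0 0 0 0 0 .3 -1;0 0 0 0 0 0 -1;0 0 0 0 0 0 -1' 20 >/dev/null; python3 go.py .5645 -.0125 .036
cat > look.py <<'E'
from h import *
s=state();c=s['eef_pos']; tip=c[2]+.034
r,d=camera('scene'); P=cloud('scene',d); save('s4.png',cv2.resize(r[150:260,200:350],None,fx=4,fy=4))
for z in np.arange(tip-.058,tip,.006):
    q=P[(np.hypot(P[...,0]-c[0],P[...,1]-c[1])<.03)&(P[...,2]>z)&(P[...,2]<z+.006)]
    if len(q): print(round(z+.003,4),len(q),q.mean(0).round(4),q.min(0).round(4),q.max(0).round(4))
E
python3 look.py
```

```text
shift [-0.07  0.14  2.99] turn [-0.02 -0.02 -0.04] pos [ 0.5618 -0.0153  0.1109] F [ 0.32 -0.25 -0.25] w 0.0168 g 20.0 t 7.4
0.0899 18 [ 0.5652 -0.0215  0.0905] [ 0.5577 -0.0269  0.087 ] [ 0.5712 -0.0154  0.0928]
0.0959 17 [ 0.5657 -0.0212  0.0958] [ 0.5583 -0.0248  0.0932] [ 0.57   -0.0145  0.0988]
0.1019 19 [ 0.5659 -0.0211  0.1017] [ 0.5585 -0.0257  0.0989] [ 0.5707 -0.0131  0.1048]
0.1079 18 [ 0.5648 -0.0215  0.1076] [ 0.5553 -0.0257  0.1049] [ 0.571  -0.0148  0.1104]
0.1139 28 [ 0.5648 -0.0198  0.1132] [ 0.5551 -0.0258  0.1109] [ 0.5706 -0.013   0.1163]
0.1199 12 [ 0.5646 -0.019   0.1198] [ 0.5617 -0.0221  0.1169] [ 0.5675 -0.0131  0.1224]
0.1259 13 [ 0.564  -0.0182  0.1254] [ 0.5598 -0.0217  0.123 ] [ 0.5665 -0.0134  0.1286]
0.1319 15 [ 0.5639 -0.0184  0.132 ] [ 0.56  -0.022  0.129] [ 0.5675 -0.0128  0.1344]
0.1379 4 [ 0.5641 -0.0169  0.1363] [ 0.5613 -0.0183  0.1356] [ 0.5656 -0.0141  0.1369]
0.1439 20 [ 0.5696 -0.0181  0.1449] [ 0.5663 -0.0343  0.1416] [ 0.5766 -0.0047  0.1468]
```

View pics/s4.png

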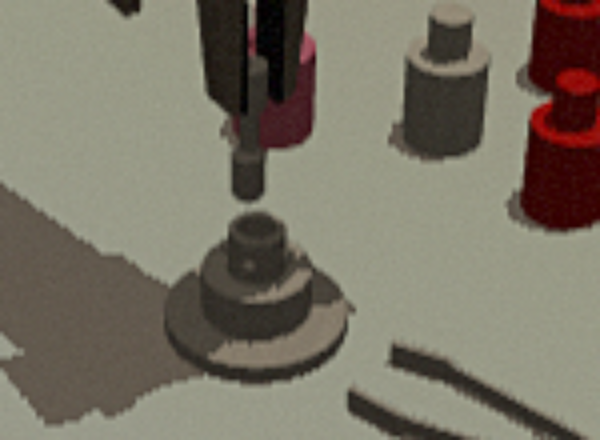

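The plunger hangs above the barrel at (248,180), with the bore mouth at (257,220). To get the relative offset, I'll fit fixed-radius circles to the piston and barrel sides in the same camera.

```bash
cat > cyl.py <<'E'
from h import *
from scipy.optimize import least_squares
def cyl(P,c,z0,z1,r):
    m=(np.hypot(P[...,0]-c[0],P[...,1]-c[1])<r+.008)&(P[...,2]>z0)&(P[...,2]<z1); q=P[m][:,:2]
    s=least_squares(lambda a:np.hypot(*(q-a).T)-r,c,loss='soft_l1',f_scale=.001); return s.x.round(4),len(q)
E
python3 - <<'E'
from cyl import *
P=cloud('scene',np.load('scene0.npz')['d']); c=np.array([.5645,-.0125])
print('pump S shoulder',cyl(P,c,.016,.037,.03),'neck',cyl(P,c,.056,.064,.0155))
ps=[];
for i in range(3):
    r,d=camera('scene'); P=cloud('scene',d); t=state()['eef_pos'][:2]
    print('piston',cyl(P,t,.087,.111,.009),'stem',cyl(P,t,.117,.138,.005), t.round(4))
E
python3 go.py .5645 -.0125 .036
```

```text
pump S shoulder (array([ 0.5649, -0.0122]), 227) neck (array([ 0.5664, -0.014 ]), 81)
piston (array([ 0.5616, -0.0156]), 83) stem (array([ 0.5619, -0.0159]), 42) [ 0.5628 -0.0148]
piston (array([ 0.5618, -0.0151]), 85) stem (array([ 0.5619, -0.0151]), 42) [ 0.5631 -0.0145]
piston (array([ 0.562 , -0.0149]), 78) stem (array([ 0.5626, -0.0151]), 39) [ 0.5632 -0.0142]
shift [-0.03  0.08  3.05] turn [ 0.    0.01 -0.02] pos [ 0.5632 -0.0142  0.1122] F [-0.11 -0.33 -0.76] w 0.0167 g 20.0 t 7.6
```

```bash
python3 -m jog '0 0 0 -.07 .1 0 -1;0 0 0 0 0 0.4 -1;0 0 0 0 0 .2 -1;0 0 0 0 0 0 -1;0 0 0 0 0 0 -1;0 0 0 0 0 0 -1' 20 >/dev/null
python3 - <<'E'
from cyl import *
for i in range(3):
    r,d=camera('scene'); P=cloud('scene',d); s=state();t=s['eef_pos'];z=t[2]+.034-.058
    print('piston',cyl(P,t[:2],z+.002,z+.024,.009),'stem',cyl(P,t[:2],z+.03,z+.05,.005), t.round(4),s['ft_force'])
E
```

```text
piston (array([ 0.5647, -0.0118]), 78) stem (array([ 0.565, -0.012]), 41) [ 0.5656 -0.0114  0.0969] [-0.65478668  0.07061076 -1.22165234]
piston (array([ 0.5647, -0.0119]), 79) stem (array([ 0.5653, -0.0117]), 41) [ 0.5657 -0.0114  0.097 ] [-0.21801714 -1.21651222 -0.82483175]
piston (array([ 0.5645, -0.0119]), 77) stem (array([ 0.5654, -0.0118]), 41) [ 0.5657 -0.0114  0.0971] [-0.46101392  0.42550376 -0.97283211]
```

Aligned to within 0.5 mm. Lowering in.

```bash
python3 -m jog '0 0 0 0 0 .15 -1;0 0 0 0 0 .15 -1;0 0 0 0 0 .15 -1;0 0 0 0 0 .15 -1;0 0 0 0 0 .1 -1;0 0 0 0 0 0 -1' 20; python3 go.py .5645 -.0125 .0367
```

```text
clock: 8.75
eef_pos: [0.565, -0.0114, 0.0786]
orientation: [-0.001, 0.15, 0.989, -0.0]
ft_force: [-0.0, -0.9, -1.2]
grip_width: 0.0169
grasp_force: 20.0
shift [ 0.   -0.05  1.68] turn [-0.01 -0.01 -0.  ] pos [ 0.565  -0.0114  0.0786] F [-0.05 -0.88 -1.24] w 0.0169 g 20.0 t 8.75
```

```bash
python3 -m jog '0 0 0 0 0 .25 -1;0 0 0 0 0 .3 -1;0 0 0 0 0 .3 -1;0 0 0 0 0 .3 -1;0 0 0 0 0 .25 -1;0 0 0 0 0 .1 -1;0 0 0 0 0 0 -1;0 0 0 0 0 0 -1' 20; python3 go.py .5645 -.0125 .0367
```

```text
clock: 9.42
eef_pos: [0.5655, -0.0115, 0.0417]
orientation: [-0.0, 0.15, 0.989, -0.0]
ft_force: [-0.0, -0.2, -0.8]
grip_width: 0.0169
grasp_force: 20.0
shift [ 0.03 -0.05  0.2 ] turn [-0. -0. -0.] pos [ 0.5655 -0.0115  0.0417] F [-0.04 -0.24 -0.84] w 0.0169 g 20.0 t 9.42
```

```bash
python3 -m jog '0 0 0 0 0 .12 -1;0 0 0 0 0 .06 -1;0 0 0 0 0 0 -1;0 0 0 0 0 0 -1' 20; python3 go.py .5645 -.0125 .0367
```

```text
clock: 9.75
eef_pos: [0.5655, -0.0113, 0.0374]
orientation: [0.0, 0.15, 0.989, 0.0]
ft_force: [0.4, -0.4, -0.7]
grip_width: 0.0168
grasp_force: 20.0
shift [ 0.03 -0.06  0.03] turn [0. 0. 0.] pos [ 0.5655 -0.0113  0.0374] F [ 0.39 -0.39 -0.73] w 0.0168 g 20.0 t 9.75
```

```bash
python3 -m jog '0 0 0 0 0 .06 -1;0 0 0 0 0 0 -1;0 0 0 0 0 0 -1' 20; python3 -m jog '0 0 0 0 0 0 0;0 0 0 0 0 0 0;0 0 0 0 0 0 0;0 0 0 0 0 0 0;0 0 0 0 0 0 0;0 0 0 0 0 0 0;0 0 0 0 0 -.3 0;0 0 0 0 0 -1 0;0 0 0 0 0 -1 0;0 0 0 0 0 -1 0' 20;python3 -m jog '0 0 0 0 0 -1 0;0 0 0 0 .5 -.6 0;0 0 0 0 1 -.2 0;0 0 0 0 1 0 0;0 0 0 0 1 0 0;0 0 0 0 .5 0 0;0 0 0 0 0 0 0' 20
python3 - <<'E'
from cyl import *
r,d=camera('scene'); P=cloud('scene',d); save('s5.png',cv2.resize(r[150:260,200:350],None,fx=4,fy=4))
c=np.array([.565,-.0122]);print('head',cyl(P,c,.07,.088,.009))
q=P[(np.hypot(P[...,0]-c[0],P[...,1]-c[1])<.015)&(P[...,2]>.07)&(P[...,2]<.12)]; print('top z',np.sort(q[:,2])[-8:].round(4))
E
python3 go.py .530 .2035 .1
```

```text
clock: 10.0
eef_pos: [0.5663, -0.0114, 0.0366]
orientation: [0.001, 0.15, 0.989, 0.0]
ft_force: [0.2, 0.2, 4.6]
grip_width: 0.0169
grasp_force: 20.0
clock: 10.83
eef_pos: [0.5652, -0.0116, 0.1196]
orientation: [-0.0, 0.15, 0.989, -0.0]
ft_force: [0.4, 0.8, -0.1]
grip_width: 0.0459
grasp_force: 0.0
clock: 11.42
eef_pos: [0.5954, 0.0877, 0.1634]
orientation: [-0.0, 0.147, 0.989, 0.0]
ft_force: [-0.3, 0.5, 0.0]
grip_width: 0.0461
grasp_force: 0.0
head (array([ 0.5648, -0.0119]), 63)
top z [0.092  0.0921 0.0922 0.0922 0.0923 0.0926 0.0931 0.0934]
shift [3.88 3.77 2.53] turn [-0.01 -0.    0.03] pos [0.595  0.0849 0.1633] F [-0.22  0.36 -0.35] w 0.0456 g 0.0 t 11.47
```

View pics/s5.png

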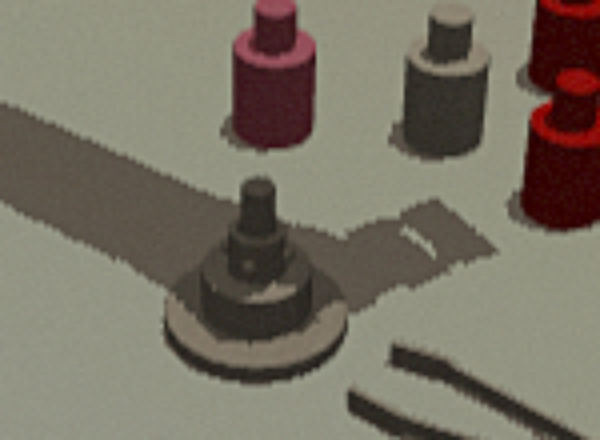

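The plunger is home: it's upright at (258,200), its top is at z 0.092, and it's on the axis. Next, go to the cap.

```bash
python3 -m jog '0 0 0 1 1 0 0;0 0 0 1 1 0 0;0 0 0 1 1 0 0;0 0 0 .8 .7 0 0;0 0 0 0 0 .5 0;0 0 0 0 0 .7 0;0 0 0 0 0 .7 0;0 0 0 0 0 .5 0;0 0 0 0 0 0 0;0 0 0 0 0 0 0' 20 >/dev/null
python3 - <<'E'
from cyl import *
P=cloud('scene',np.load('scene0.npz')['d']);c=np.array([.530,.2035])
print(cyl(P,c,.01,.055,.025),cyl(P,c,.063,.085,.013))
E
python3 go.py .5305 .2035 .031
```

```text
(array([0.5309, 0.2039]), 318) (array([0.5306, 0.204 ]), 92)
shift [0.11 0.17 2.88] turn [-0.02 -0.01 -0.03] pos [0.5319 0.1988 0.103 ] F [ 0.56 -0.94 -0.71] w 0.0461 g 0.0 t 12.3
```

```bash
python3 -m jog '0 0 0 .08 .15 0 0;0 0 0 0 0 .5 0;0 0 0 0 0 .6 0;0 0 0 0 0 .3 0;0 0 0 0 0 0 0;0 0 0 0 0 0 0' 20 >/dev/null; python3 go.py .531 .2045 .031
```

```text
shift [-0.   -0.01  1.49] turn [-0.01 -0.    0.  ] pos [0.5309 0.2047 0.0681] F [ 0.25  0.28 -0.29] w 0.0459 g 0.0 t 12.8
```

```bash
python3 -m jog '0 0 0 0 0 .4 0;0 0 0 0 0 .5 0;0 0 0 0 0 .4 0;0 0 0 0 0 .2 0;0 0 0 0 0 0 0;0 0 0 0 0 0 0' 20 >/dev/null; python3 go.py .531 .2045 .0265;python3 -m jog '0 0 0 0 0 .06 0;0 0 0 0 0 0 0' 20 ;python3 -m jog '0 0 0 0 0 .06 0;0 0 0 0 0 0 0' 20
```

```text
shift [-0.01 -0.    0.15] turn [-0.01 -0.01 -0.  ] pos [0.5308 0.2046 0.0304] F [ 0.42  0.56 -0.45] w 0.0461 g 0.0 t 13.3
clock: 13.47
eef_pos: [0.5313, 0.2049, 0.0296]
orientation: [0.0, 0.15, 0.989, 0.0]
ft_force: [-0.3, -0.0, -0.8]
grip_width: 0.046
grasp_force: 0.0
clock: 13.63
eef_pos: [0.5311, 0.2049, 0.028]
orientation: [0.0, 0.15, 0.989, 0.0]
ft_force: [-0.1, 1.2, -0.3]
grip_width: 0.046
grasp_force: 0.0
```

```bash
python3 -m jog '0 0 0 0 0 .05 0;0 0 0 0 0 0 0' 45 ;python3 -m jog '0 0 0 0 0 0 -1;0 0 0 0 0 0 -1;0 0 0 0 0 0 -1;0 0 0 0 0 0 -1;0 0 0 0 0 0 -1;0 0 0 0 0 0 -1' 45;python3 -m jog '0 0 0 0 0 -.3 -1;0 0 0 0 0 -.8 -1;0 0 0 0 0 -1 -1;0 0 0 0 0 -1 -1;0 0 0 0 0 -1 -1;0 0 0 0 0 -.5 -1;0 0 0 0 0 0 -1;0 0 0 0 0 0 -1' 45; python3 go.py .5657 -.0114 .14
```

```text
clock: 13.8
eef_pos: [0.531, 0.2049, 0.0266]
orientation: [0.0, 0.15, 0.989, 0.0]
ft_force: [0.3, 0.1, -0.8]
grip_width: 0.0461
grasp_force: 0.0
clock: 14.3
eef_pos: [0.5311, 0.2048, 0.0266]
orientation: [0.0, 0.15, 0.989, -0.0]
ft_force: [-0.2, 0.3, -0.3]
grip_width: 0.0249
grasp_force: 45.0
clock: 14.97
eef_pos: [0.5309, 0.2051, 0.1417]
orientation: [0.0, 0.15, 0.989, 0.0]
ft_force: [-0.2, -0.1, -1.3]
grip_width: 0.0249
grasp_force: 45.0
shift [-3.89 -7.86  0.06] turn [0.01 0.   0.  ] pos [0.5309 0.2051 0.1417] F [-0.22 -0.07 -1.34] w 0.0249 g 45.0 t 14.97
```

```bash
python3 -m jog '0 0 0 -.2 -.5 0 -1;0 0 0 -.5 -1 0 -1;0 0 0 -.5 -1 0 -1;0 0 0 -.5 -1 0 -1;0 0 0 -.5 -1 0 -1;0 0 0 -.5 -1 0 -1;0 0 0 -.5 -1 0 -1;0 0 0 -.45 -.9 0 -1;0 0 0 -.2 -.4 0 -1;0 0 0 0 0 0 -1' 45 >/dev/null; python3 -m jog '0 0 0 -.04 -.06 0 -1;0 0 0 0 0 0 -1;0 0 0 0 0 0 -1;0 0 0 0 0 0 -1;0 0 0 0 0 0 -1' 45 >/dev/null;python3 - <<'E'
from cyl import *
for i in range(2):
    r,d=camera('scene'); P=cloud('scene',d); s=state();t=s['eef_pos'];z=t[2]-.0266
    print('skirt',cyl(P,t[:2],z+.004,z+.025,.025),cyl(P,t[:2],z+.032,z+.055,.025), t.round(4),s['ft_force'])
E
```

```text
skirt (array([ 0.5655, -0.011 ]), 213) (array([ 0.5656, -0.0106]), 251) [ 0.5657 -0.0106  0.1417] [ 0.50642289  0.35444185 -1.13058354]
skirt (array([ 0.5653, -0.0109]), 209) (array([ 0.5654, -0.0111]), 243) [ 0.5657 -0.0109  0.1417] [-0.05525053  0.69759424 -0.8100215 ]
```

```bash
python3 -m jog '0 0 0 0 -.04 .2 -1;0 0 0 0 0 .4 -1;0 0 0 0 0 .4 -1;0 0 0 0 0 .4 -1;0 0 0 0 0 .3 -1;0 0 0 0 0 .1 -1;0 0 0 0 0 0 -1;0 0 0 0 0 0 -1' 45
python3 - <<'E'
from cyl import *
for i in range(2):
    r,d=camera('scene'); P=cloud('scene',d); s=state();t=s['eef_pos'];z=t[2]-.0266
    print('skirt',cyl(P,t[:2],z+.004,z+.025,.025),cyl(P,t[:2],z+.032,z+.055,.025), t.round(4),s['ft_force'])
E
```

```text
clock: 16.98
eef_pos: [0.5654, -0.0128, 0.0965]
orientation: [-0.0, 0.15, 0.989, -0.0]
ft_force: [0.0, 0.4, 0.1]
grip_width: 0.0248
grasp_force: 45.0
skirt (array([ 0.5653, -0.0132]), 200) (array([ 0.5652, -0.0132]), 235) [ 0.5658 -0.0128  0.0969] [ 0.50045087  0.45104216 -0.92358001]
skirt (array([ 0.5654, -0.0131]), 197) (array([ 0.5654, -0.0132]), 234) [ 0.5658 -0.0127  0.097 ] [ 0.35572334  0.42397988 -0.38465518]
```

```bash
python3 -m jog '0 0 0 0 .04 0 -1;0 0 0 0 0 .15 -1;0 0 0 0 0 .15 -1;0 0 0 0 0 .15 -1;0 0 0 0 0 .1 -1;0 0 0 0 0 0 -1;0 0 0 0 0 0 -1' 45
```

```text
clock: 17.67
eef_pos: [0.5655, -0.0117, 0.0826]
orientation: [-0.0, 0.15, 0.989, -0.0]
ft_force: [-1.1, 0.6, -1.3]
grip_width: 0.0253
grasp_force: 45.0
```

The rim is over the neck with no contact force. Pressing on in small steps.

```bash
python3 -m jog '0 0 0 0 0 .1 -1;0 0 0 0 0 .1 -1;0 0 0 0 0 0 -1' 60; python3 -m jog '0 0 0 0 0 .08 -1;0 0 0 0 0 .08 -1;0 0 0 0 0 0 -1' 60;python3 -m jog '0 0 0 0 0 .08 -1;0 0 0 0 0 .08 -1;0 0 0 0 0 0 -1' 60
```

```text
clock: 17.92
eef_pos: [0.5663, -0.0117, 0.0783]
orientation: [0.001, 0.15, 0.989, 0.0]
ft_force: [-0.0, -0.6, 2.3]
grip_width: 0.0251
grasp_force: 60.0
clock: 18.17
eef_pos: [0.5657, -0.0117, 0.0737]
orientation: [0.0, 0.15, 0.989, 0.0]
ft_force: [0.8, 0.1, -1.6]
grip_width: 0.0252
grasp_force: 60.0
clock: 18.42
eef_pos: [0.5649, -0.0116, 0.0687]
orientation: [-0.001, 0.15, 0.989, -0.0]
ft_force: [1.0, 0.1, -8.3]
grip_width: 0.0252
grasp_force: 60.0
```

```bash
python3 -m jog '0 0 0 0 0 .08 -1;0 0 0 0 0 0 -1;0 0 0 0 0 0 -1' 60; python3 -m jog '0 0 0 0 0 .06 -1;0 0 0 0 0 0 -1;0 0 0 0 0 0 -1' 60
```

```text
clock: 18.67
eef_pos: [0.5652, -0.0117, 0.0675]
orientation: [-0.001, 0.15, 0.989, -0.0]
ft_force: [0.3, 0.7, -3.9]
grip_width: 0.0248
grasp_force: 60.0
clock: 18.92
eef_pos: [0.566, -0.0116, 0.0667]
orientation: [0.0, 0.15, 0.989, 0.0]
ft_force: [-1.1, -0.1, -1.1]
grip_width: 0.0247
grasp_force: 60.0
```

```bash
python3 -m jog '0 0 0 0 0 .08 -1;0 0 0 0 0 0 -1;0 0 0 0 0 0 -1' 60; python3 -m jog '0 0 0 0 0 .06 -1;0 0 0 0 0 0 -1;0 0 0 0 0 0 -1' 60
```

```text
clock: 19.17
eef_pos: [0.5664, -0.0118, 0.0665]
orientation: [0.001, 0.15, 0.989, 0.001]
ft_force: [-4.6, -0.0, 14.6]
grip_width: 0.0249
grasp_force: 60.0
clock: 19.42
eef_pos: [0.5666, -0.0118, 0.0664]
orientation: [0.001, 0.15, 0.989, 0.001]
ft_force: [-9.1, 0.3, 25.0]
grip_width: 0.0252
grasp_force: 60.0
```

```bash
python3 -m jog '0 0 0 0 0 -.05 -1;0 0 0 0 0 0 -1;0 0 0 0 0 0 -1;0 0 0 0 0 0 -1;0 0 0 0 0 0 -1;0 0 0 0 0 0 -1;0 0 0 0 0 0 -1;0 0 0 0 0 0 -1;0 0 0 0 0 0 -1' 60;python3 - <<'E'
from cyl import *
r,d=camera('scene'); P=cloud('scene',d); save('s6.png',cv2.resize(r[140:260,200:350],None,fx=4,fy=4)); c=np.array([.565,-.012])
print('skirt',cyl(P,c,.045,.065,.025),cyl(P,c,.07,.095,.025),state()['ft_force'])
E
```

```text
clock: 20.17
eef_pos: [0.5665, -0.0118, 0.0665]
orientation: [0.001, 0.15, 0.989, 0.001]
ft_force: [-5.1, 0.4, 16.0]
grip_width: 0.0247
grasp_force: 60.0
skirt (array([ 0.5657, -0.012 ]), 178) (array([ 0.5658, -0.0121]), 231) [-4.74001258  0.03584804 16.36958186]
```

View pics/s6.png

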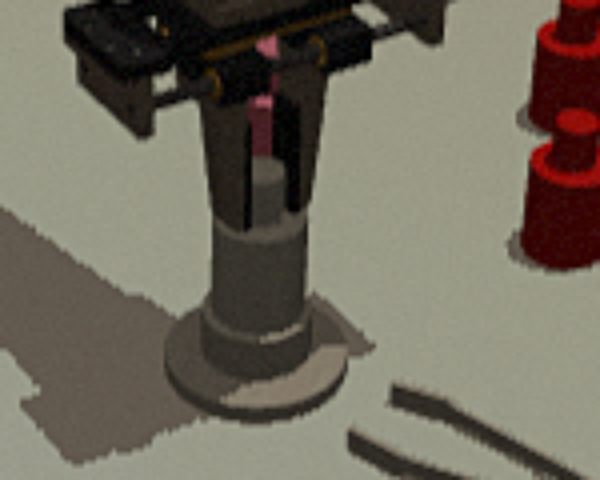

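The cap sits flush and upright on the shoulder, with its rim at about (258,325). It is held at a steady 16 N, so I'm handing in.

```bash
python3 -c "
from cell import *
print(sign_off())"
```

```text
the job is handed in; nothing more can be done
None
```

The job is handed in: the plunger is home in the bore and let go, and the grey cap is clicked on, flush on the shoulder and still pressed with about 16 N; `sign_off()` returned no verdict.

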